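# Fit the tile chute and start the shuffler

## Robot

A 6-joint arm with a two-finger parallel gripper is mounted at the origin on the work surface. World frame = base frame: x ahead of the robot, y to its left, z up, the work surface at z = 0. Lengths are in m, angles in rad, forces in N, time in s.
With the tool pointing down it reaches from about 0.35 to 0.975 m from the base axis. Payload 4.9 kg.
Tool frame: the origin (TCP) lies on the centre line of the jaws, within the pads' length; the fingertips stand 14 mm ahead of it and the grasp point (between the pads) lies 5 mm behind it; x points along the fingers, z is the direction in which the jaws open and shut, and the axes are right-handed (so a half turn about x gives the same grasp; the last joint's range is limited). The gripper opens to 85 mm and grips with 20 to 120 N. Pads are 22 mm wide; open, the fingers measure 114 mm over their backs; the gripper's body (76 mm by 85 mm) begins 54 mm behind the grasp point. The pads swing forward as they close: fully open they stand 13 mm farther back than shut.
Start: joints at [1.167, 0.053, 1.613, -0, 1.476, -0.119], TCP at [0.176, 0.6, 0.245] pointing down, gripper open.
Joint ranges: [-3.01, 3.01], [-1.01, 2.22], [0.06, 2.58], [-1.02, 4.17], [0.09, 2.62], [-3.14, 3.14]. Speed limits (rad/s): [2.57, 2.57, 3.14, 3.14, 3.14, 3.14].

## Interface

Orientations are given as a rotation vector (axis times angle).
In Python, from station import ctrl gives the robot as it stands.
- The arm moves only by the tool move_arm, never from a script. Its argument "increments" is a list that holds one entry, the list of rows, each a list of 4 numbers: the shift along the tool's x, y, z in units of 25 cm (1.0 is 25 cm), then the turn about the tool's x in units of 90 degrees (1.0 is 90 degrees). A call has 1 to 20 rows; each row shifts and turns the commanded pose from where the row before left it, along the tool's axes as they then stand; what a row does not reach is not made up. A row lasts 1/12 s, in which the tool goes at most 41.7 mm and 7.16 degrees, less where a joint would pass 70% of its speed; a pose out of reach is approached as far as the arm can. A call with a number of a shift or a turn outside -1 to 1 is refused whole. A call with a gripper value outside its range is refused whole. "gripper" is the closure, from 0 (fully open) to 1 (shut), set as the call begins (left out, the last holds). The fingers move at their own pace and stop on an object; "squeeze" is the grip in N (left out, the last holds). Time passes only in rows, so rows that do not move let the fingers close. It gives the time, the measured TCP pose, the force and the opening at its end, in the units of the state.
- ctrl.get_obs(): the state, without advancing time (a new reading comes with each control period).
- ctrl.get_image(name): name is "scene" or "top" or "wrist"; returns a dict with "pixels" (480x640x3 uint8, red, green, blue), "depth" (480x640 float32, m along the optical axis (not along the pixel's ray), 0 where there is no reading), "K" (3x3 intrinsics, pixels), "extrinsics" (4x4, takes a point from camera to world coordinates); the wrist camera has in their place "tool_from_camera" (4x4, takes a point from camera to tool coordinates, whose origin is the TCP and whose axes are the tool frame's). Camera axes: x right, y up, looking along -z (the intrinsics and any distortion apply to the point x, -y, -z); pixel columns grow to the right and rows downward; lengths in m; the calibration is good to about 2 mm. A picture is of the moment at which its call begins: read the wrist's pose just before it.
- ctrl.finish_job(): hands the job in, once; it reports no verdict.
Trained networks look in the newest picture that a camera, given by its name, has taken for a name from the list of things; names that differ only in an ending like _2 or _b are one class to them, and where a whole thing is asked for, a point or a joint stands for the part that bears it (a point fixed in the world has none). Each returns a list of dicts, best first, with "score" (0 to 1); they miss things now and then, are a little off and sometimes report something else, mostly with a low value. They report only what shows in the picture. A call takes as long as a camera call. They do not tell look-alikes from the thing itself.
- ctrl.trace(camera, target): "region" (480x640 bool, what is visible of it) and "pixel" ([row, column] in pixels, amid what is visible of it).
The state is a dict: "t": time; "q": joint angles; "dq": joint speeds; "effort": joint torques, N m; "tool_pos": TCP position; "tool_rot": TCP orientation; "contact_force": force on the tool from outside, world axes, zero at the start; "wrist_torque": the same for the moment, N m; "opening": finger opening in m.
Only numpy, scipy, OpenCV 4.12 (cv2) and the standard library are available. Lean on these libraries where they do the work, as an engineer would, in place of code of your own. Each camera call takes 0.05 s, during which the arm holds its last target. There are 200 camera calls.

## Task

Push the rectangular tile chute onto the spigot in the side of the shuffler box until it is fully home against the box, resting flat on the table. Then, and only then, twist the winged spring-return start knob on top clockwise to its stop, hold it there for about a second, and let go so that it springs right back, leaving the chute fitted. Do not disturb the other things on the table.

Things in the scene. Friction and masses are not known exactly. Their poses are not given: they have to be found in the camera images.
- shuffler: The tile shuffler: a fixed off-white plastic box with a grey lid, 260 x 260 x 100 mm high. Origin: centre of its underside, on the table; z up. Its +y side face (130 mm from the origin) carries the spigot; the lid carries the winged start knob. A small toggle switch, not needed, stands at (100, 95) mm on the lid, 25 mm tall.
- spigot_tip (a point): Centre of the free end of the grey rectangular spigot, which juts 50 mm from the box along the shuffler's +y at x = -30 mm; axes as the shuffler's. The spigot is 44 mm wide, its underside 6.5 mm and top 42.5 mm above the table; stepped narrower at the nose (41 mm wide from 30 mm out, 36 x 28 mm from 38 mm out).
- chute_home (a point): The point on the table where the chute's origin lies when the chute is fully home: 200 mm along the shuffler's +y from its origin, at x = -30 mm; axes as the shuffler's.
- knob_axis (a point): On the lid (100 mm above the table), on the start knob's vertical axis, at (-20, -30) mm from the shuffler's origin; axes as the shuffler's. Black knob on an 80 mm disc 6 mm high: round hub 52 mm across with a straight wing 116 mm long, 16 mm wide centred on it, wing underside 18 mm and top 48 mm above the lid. At rest the wing lies along the shuffler's x axis.
- start_knob (a joint): Angle of the start knob, rad: 0 at rest, growing clockwise seen from above, stop at 1.2. A spring returns it to 0; at the stop it needs about 0.16 N m (about 4 N at 42 mm from the axis).
- chute: The tile chute: a loose grey plastic rectangular tube, 58 mm wide (x), 140 mm long (y), 50 mm high, 4 mm walls, open at both ends, with an 18 mm wide slot along the middle of its top; inside 50 mm wide and 42 mm high, inner floor 4 mm up. Lies flat on the table, slot up; both ends are alike. Origin: centre of its underside. About 0.16 kg.
- tile0: Bystander: a mahjong tile lying face down, 40 x 30 x 22 mm; origin at the centre of its underside.
- tile1: Bystander: a mahjong tile lying face down, 40 x 30 x 22 mm; origin at the centre of its underside.
- tile2: Bystander: a mahjong tile lying face down, 40 x 30 x 22 mm; origin at the centre of its underside.
- die0: Bystander: an amber acrylic die, 22 mm; origin at the centre of its underside.
- die1: Bystander: an amber acrylic die, 22 mm; origin at the centre of its underside.
- coaster: Bystander: a round steel coaster, 96 mm across, 5 mm thick, under the mug; origin at the centre of its underside.
- mug: Bystander: a white mug, 76 mm across, 85 mm tall, standing on the coaster; origin at the centre of its underside.
There are look-alikes about, which are no part of the job. Of the things that look like the chute, take the one that is farthest from the robot's base at the start.

How it is judged:
On the way, in this order (a step that is already met when the one before it is completed fails the run):
1. the chute is fully home on the spigot (distance between chute and chute_home below 0.008 m and angle between the y axis of chute and the y axis of shuffler, either way round below 0.08 rad), for 0.2 s.
2. the knob is held at its stop with the chute home (all of step 1 and value of joint start_knob above 1.12 rad), for 0.5 s.
At the end, for the whole second after the job is handed in: The chute rests flat on the table, fully home on the spigot (origin within 8 mm of chute_home, along the spigot within 0.08 rad, tilted under 0.06 rad, at rest), and the start knob, having been held at its stop (over 1.12 rad) for at least 0.5 s, is released and back at rest (under 0.06 rad) (all of step 1 and value of joint start_knob below 0.06 rad and angle between chute's own z axis and vertical below 0.06 rad and linear speed of chute below 0.01 m/s); the robot touches nothing.
It fails at once if the knob is turned (over 0.3 rad) while the chute is not on the spigot (value of joint start_knob above 0.3 rad and distance between chute and chute_home above 0.012 m).
It fails at once if a tile, a die, the coaster or the mug is moved by more than 25 mm (distance of any of tile0, tile1, tile2, die0, die1, coaster, mug from where it was at the start of the episode above 0.025 m).
It also fails if it takes over 58 s, if anything falls off the work surface, if the arm or the gripper's body presses on something with over 40 N, if the wrist force passes 120 N, or if a joint passes its speed limit or range.

## Working session

There is one attempt and no reset: what is moved stays moved. The work goes in short steps, Python scripts to look and compute and a tool call to move; the robot and the scene stay as the last step left them, time stands still between calls to the robot, and variables do not carry over. Pictures are saved under pics/ and viewed, about 8 in all and at most 12, crops included, and the job is handed in when it is done.

Besides the shell and the picture viewer there is one more tool, called after "Request:" by a JSON object that holds its "name" and its "arguments". move_arm: Moves the arm, as the interface text tells. Shifts and turns lie within -1 to 1; 1 stands for 25 cm of shift or 90 degrees of turn. Its arguments: {"type":"object","properties":{"increments":{"type":"array","items":{"type":"array","items":{"type":"array","items":{"type":"number","minimum":-1,"maximum":1}}}},"gripper":{"type":"number"},"squeeze":{"type":"number"}},"required":["increments"]}

```bash
mkdir -p pics
cat > h.py <<'E'
import numpy as np, cv2
from station import ctrl
from scipy.spatial.transform import Rotation as R
def cloud(im, T=None):
    d=im["depth"];K=im["K"];v,u=np.mgrid[:480,:640]
    p=np.stack([(u-K[0,2])/K[0,0]*d,-(v-K[1,2])/K[1,1]*d,-d],-1)
    T=im["extrinsics"] if T is None else T
    return p@T[:3,:3].T+T[:3,3]
def tool():
    o=ctrl.get_obs();T=np.eye(4);T[:3,:3]=R.from_rotvec(o["tool_rot"]).as_matrix();T[:3,3]=o["tool_pos"];return T
E
python3 - <<'E'
from h import *
a=ctrl.get_image("top");P=cloud(a)
b=ctrl.get_image("scene")
cv2.imwrite("pics/top.png",a["pixels"][:,:,::-1]);cv2.imwrite("pics/scene.png",b["pixels"][:,:,::-1])
for n in ["shuffler","chute","start_knob","spigot_tip","tile0","die0","mug","coaster"]:
    for r in ctrl.trace("top",n):
        m=r["region"]&(a["depth"]>0); q=P[m]
        if len(q): print(n,round(r["score"],2),np.round(r["pixel"]),m.sum(),np.median(q,0).round(3),"zmax",np.percentile(q[:,2],95).round(3))
print(ctrl.get_obs());print(tool().round(3)); print(a["extrinsics"].round(3))
E
```

```text
shuffler 0.77 [208. 401.] 11053 [ 0.603 -0.117  0.101] zmax 0.142
chute 0.8 [312. 371.] 1379 [ 0.345 -0.044  0.049] zmax 0.054
chute 0.77 [319. 442.] 1516 [ 0.311 -0.229  0.048] zmax 0.054
chute 0.62 [317. 258.] 1450 [0.316 0.24  0.049] zmax 0.054
chute 0.6 [246. 262.] 1211 [0.509 0.239 0.049] zmax 0.054
chute 0.39 [335. 184.] 1025 [0.281 0.431 0.041] zmax 0.091
start_knob 0.66 [210. 417.] 651 [ 0.581 -0.147  0.148] zmax 0.151
spigot_tip 0.97 [204. 403.] 11002 [ 0.603 -0.116  0.101] zmax 0.142
tile0 0.68 [161. 290.] 147 [0.727 0.163 0.023] zmax 0.027
tile0 0.49 [161. 308.] 178 [0.733 0.112 0.023] zmax 0.027
die0 0.63 [249. 198.] 67 [0.493 0.399 0.022] zmax 0.025
die0 0.61 [227. 198.] 89 [0.548 0.411 0.022] zmax 0.027
mug 0.61 [335. 184.] 1070 [0.281 0.431 0.041] zmax 0.091
coaster 0.6 [316. 203.] 227 [0.318 0.401 0.005] zmax 0.009
{'t': 0.5, 'q': array([ 1.16699853e+00,  5.27213428e-02,  1.61294445e+00, -1.86558509e-05,
        1.47601457e+00, -1.19010153e-01]), 'dq': array([ 0.00118509, -0.00225384, -0.00028684,  0.00257111,  0.00065333,
        0.00021752]), 'effort': array([-6.65546031e-04, -3.93219566e+01, -3.70026326e+01, -1.39932872e-04,
        1.42864585e-03, -6.39719104e-06]), 'tool_pos': array([0.1755901 , 0.59978441, 0.24526374]), 'tool_rot': array([-0.99695243,  1.33063295,  0.99685273]), 'contact_force': array([0.33256284, 0.66191781, 0.10093724]), 'wrist_torque': array([0.01618628, 0.00970787, 0.00976701]), 'opening': 0.08530155684528477}
[[-0.    -0.96   0.281  0.176]
 [-0.     0.281  0.96   0.6  ]
 [-1.    -0.    -0.     0.245]
 [ 0.     0.     0.     1.   ]]
[[ 0.006  0.996 -0.09   0.428]
 [-1.     0.008  0.018  0.099]
 [ 0.018  0.089  0.996  1.213]
 [ 0.     0.     0.     1.   ]]
```

View pics/top.png

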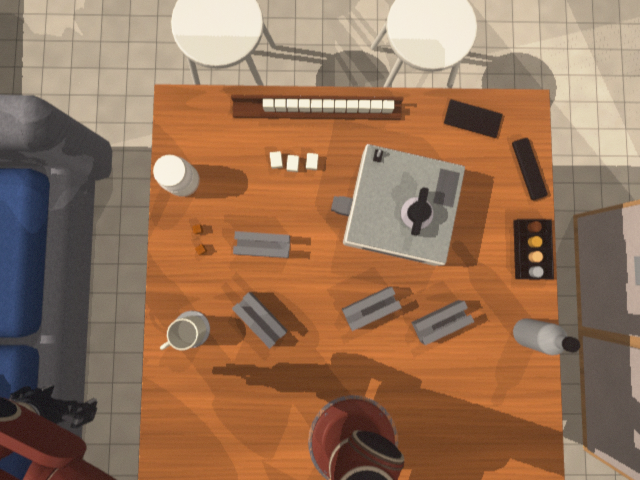

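View pics/scene.png

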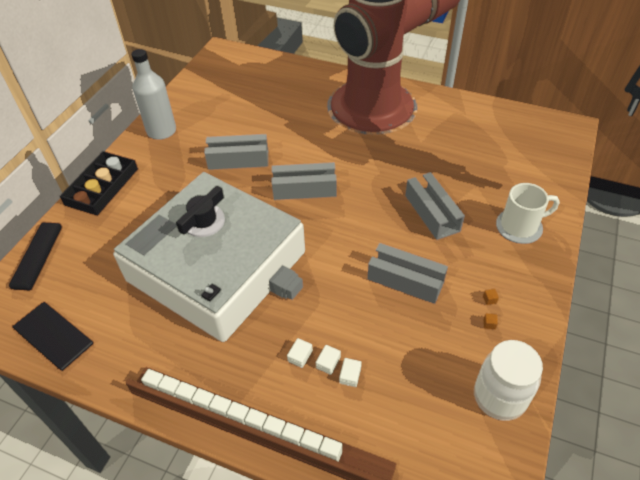

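The top view shows the target chute at pixel (row 245, col 262), the farthest of the four look-alikes. The spigot is at (205, 342) and the knob at (212, 419). The three tiles (160, 275–312) and the dice (228/249, 198) are clear of the path. Next I'll measure the poses.

```bash
cat >> h.py <<'E'
def rect(q):
    r=cv2.minAreaRect((q[:,:2]*1000).astype(np.float32)); b=cv2.boxPoints(r)
    return np.array(r[0]).round(1),np.array(r[1]).round(1),round(r[2],2),b.round(0).tolist()
def clean(q,z0,z1):
    return q[(q[:,2]>z0)&(q[:,2]<z1)]
E
python3 - <<'E'
from h import *
a=ctrl.get_image("top");P=cloud(a).reshape(-1,3)
def box(x0,x1,y0,y1,z0,z1):
    return P[(P[:,0]>x0)&(P[:,0]<x1)&(P[:,1]>y0)&(P[:,1]<y1)&(P[:,2]>z0)&(P[:,2]<z1)]
print("lid",rect(box(.4,.8,-.32,.06,.093,.108)))
print("chute",rect(box(.42,.6,.13,.36,.043,.056)))
print("knob wing",rect(box(.4,.75,-.3,.0,.14,.155)))
q=box(.5,.7,-.01,.09,.036,.048);print("spigot",len(q),rect(q))
# model: shuffler angle th, y axis direction
T=tool()
E
```

```text
lid (array([ 607.9, -125.1]), array([255.4, 256. ]), 76.93, [[454.0, -221.0], [704.0, -278.0], [761.0, -30.0], [512.0, 28.0]])
chute (array([507.2, 239.8]), array([140.,  58.]), 86.33, [[474.0, 172.0], [532.0, 168.0], [541.0, 308.0], [483.0, 312.0]])
knob wing (array([ 582.9, -151.1]), array([110.9,  50.8]), 7.05, [[525.0, -133.0], [531.0, -183.0], [641.0, -169.0], [635.0, -119.0]])
spigot 309 (array([593.2,  25.9]), array([ 66.9, 179.2]), 89.16, [[503.0, -6.0], [682.0, -9.0], [683.0, 58.0], [504.0, 61.0]])
```

Request:
{"name": "move_arm", "arguments": {"increments": [[[0, -0.06, -0.034, 0], [0, -0.118, -0.067, 0], [0, -0.118, -0.067, 0], [0, -0.118, -0.067, 0], [0, -0.118, -0.067, 0], [0, -0.118, -0.067, 0], [0, -0.118, -0.067, 0], [0, -0.118, -0.067, 0], [0, -0.118, -0.067, 0], [0, -0.118, -0.067, 0], [0, -0.118, -0.067, 0], [0, -0.118, -0.067, 0], [0, -0.118, -0.067, 0], [0, -0.118, -0.067, 0], [0, -0.06, -0.03, 0], [0, 0, 0, 0.078], [0, 0, 0, 0.078], [0, 0, 0, 0.078], [0, 0, 0, 0.078], [0, 0, 0, 0.078]]], "gripper": 0, "squeeze": 40}}

```text
t: 2.22
tool_pos: [0.5069, 0.2592, 0.2454]
tool_rot: [-0.522, 1.507, 0.522]
contact_force: [-0.7, 0.1, -0.2]
opening: 0.0857
```

Request:
{"name": "move_arm", "arguments": {"increments": [[[0, 0, 0, 0.078], [0, 0, 0, 0.078], [0, 0, 0, 0.078], [0, 0, 0, 0.078], [0, 0, 0, 0.078], [0, 0, 0, 0.078], [0, 0, 0, 0], [0, 0, 0, 0]]]}}

```text
t: 2.88
tool_pos: [0.5068, 0.2593, 0.2453]
tool_rot: [0.046, 1.57, -0.046]
contact_force: [-0.7, -0.1, -1.0]
opening: 0.0857
```

Run:
```python
from h import *
T=tool();w=ctrl.get_image("wrist");P=cloud(w,T@w["tool_from_camera"]);q=P.reshape(-1,3)
print(T.round(4));print(ctrl.get_obs()["q"].round(3))
print(w["tool_from_camera"].round(3))
m=(w["depth"].reshape(-1)>0)&(q[:,2]>.043)&(q[:,2]<.056)
print(rect(q[m]))
cv2.imwrite("pics/w1.png",w["pixels"][:,:,::-1])
```

```text
[[ 1.000e-04  5.860e-02  9.983e-01  5.068e-01]
 [-0.000e+00  9.983e-01 -5.860e-02  2.593e-01]
 [-1.000e+00 -0.000e+00  1.000e-04  2.453e-01]
 [ 0.000e+00  0.000e+00  0.000e+00  1.000e+00]]
[ 0.342 -0.08   1.744 -0.     1.477  0.401]
[[ 0.001  0.306 -0.952 -0.128]
 [-0.     0.952  0.306  0.08 ]
 [ 1.    -0.     0.001  0.   ]
 [ 0.     0.     0.     1.   ]]
(array([455.8, 209. ]), array([261.9, 497.5]), 53.21, [[178.0, 253.0], [577.0, -45.0], [733.0, 165.0], [335.0, 463.0]])
```

View pics/w1.png

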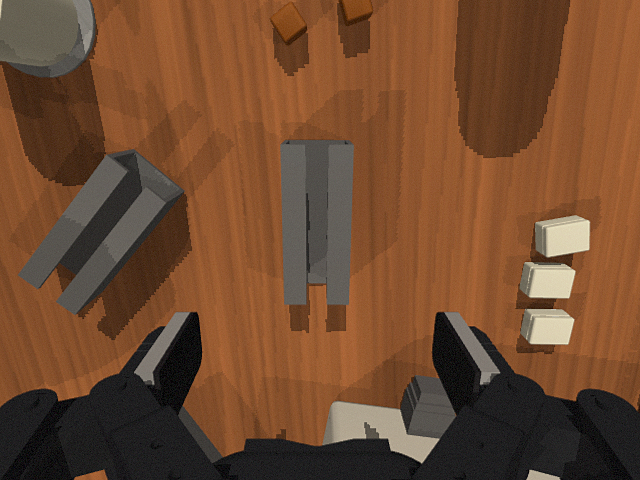

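The wrist view shows the target chute (rows 140–305, cols 282–353) lying between the open fingers. The spigot nose is at (405, 428) and the tiles are at the right. Next I'll refine the chute and spigot.

Run:
```python
from h import *
T=tool();w=ctrl.get_image("wrist");P=cloud(w,T@w["tool_from_camera"])
d=w["depth"]>0
for rs,cs,z in [((130,320),(270,365),(.043,.056)),((370,445),(395,465),(.036,.048))]:
    s=np.zeros_like(d);s[rs[0]:rs[1],cs[0]:cs[1]]=1
    q=P[s&d&(P[...,2]>z[0])&(P[...,2]<z[1])];print(len(q),rect(q),q[:,2].mean())
    L=(q-T[:3,3])@T[:3,:3];print("tool axes",L.min(0).round(4),L.max(0).round(4))
```

```text
7658 (array([505.3, 242.4]), array([140.7,  58.1]), 86.39, [[472.0, 174.0], [530.0, 170.0], [539.0, 311.0], [481.0, 314.0]]) 0.049594510277256955
tool axes [ 0.1925 -0.0874 -0.0297] [0.2009 0.0534 0.0287]
1942 (array([606.5,  33.5]), array([61.6, 46.7]), 60.7, [[571.0, 18.0], [612.0, -5.0], [642.0, 49.0], [601.0, 72.0]]) 0.041052495413518596
tool axes [ 0.1974 -0.2446  0.0794] [ 0.2093 -0.1894  0.1403]
```

Request:
{"name": "move_arm", "arguments": {"increments": [[[0.1, 0, -0.002, 0], [0.15, 0, 0, 0], [0.15, 0, 0, 0], [0.15, 0, 0, 0], [0.15, 0, 0, 0], [0.12, 0, 0, 0], [0.06, 0, 0, 0], [0, 0, 0, 0], [0, 0, 0, 0]]]}}

```text
t: 3.73
tool_pos: [0.5058, 0.2591, 0.0246]
tool_rot: [0.047, 1.572, -0.048]
contact_force: [0.5, -0.2, 0.9]
opening: 0.0855
```

Request:
{"name": "move_arm", "arguments": {"increments": [[[0, 0, 0, 0], [0, 0, 0, 0], [0, 0, 0, 0], [0, 0, 0, 0], [0, 0, 0, 0], [0, 0, 0, 0], [0, 0, 0, 0], [0, 0, 0, 0], [0, 0, 0, 0]]], "gripper": 1, "squeeze": 40}}

```text
t: 4.48
tool_pos: [0.5081, 0.26, 0.0279]
tool_rot: [0.05, 1.566, -0.047]
contact_force: [0.2, 0.5, 6.2]
opening: 0.0576
```

Request:
{"name": "move_arm", "arguments": {"increments": [[[-0.024, 0, 0, 0], [-0.024, 0, 0, 0], [0, 0, 0, 0.036], [0, 0, 0, 0.036], [0, 0, 0, 0.036], [0, -0.03, 0.077, 0], [0, -0.03, 0.077, 0], [0, -0.03, 0.077, 0], [0, -0.03, 0.077, 0], [0, -0.03, 0.077, 0], [0, -0.03, 0.077, 0], [0, -0.03, 0.077, 0], [0, -0.028, 0.077, 0], [0, 0, 0, 0], [0, 0, 0, 0], [0, 0, 0, 0]]]}}

```text
t: 5.82
tool_pos: [0.6417, 0.1663, 0.037]
tool_rot: [0.182, 1.565, -0.182]
contact_force: [0.7, 1.0, -2.1]
opening: 0.0577
```

Run:
```python
from h import *
a=ctrl.get_image("top");Pi=cloud(a);P=Pi.reshape(-1,3)
b=ctrl.get_image("scene");Q=cloud(b)
T=tool();print(T.round(4))
w=ctrl.get_image("wrist");W=cloud(w,T@w["tool_from_camera"])
def box(P,x0,x1,y0,y1,z0,z1):
    P=P.reshape(-1,3);return P[(P[:,0]>x0)&(P[:,0]<x1)&(P[:,1]>y0)&(P[:,1]<y1)&(P[:,2]>z0)&(P[:,2]<z1)]
print("lid top",rect(box(P,.4,.8,-.32,.06,.095,.106)));
q=box(Q,.4,.8,-.32,.06,.095,.106);print("lid scene",len(q),rect(q))
for n,X in (("top",P),("scene",Q),("wrist",W)):
    for r in ctrl.trace(n,"chute")[:6]:
        q=X.reshape(480,640,3)[r["region"]] if n!="top" else Pi[r["region"]]
        c=np.median(q,0)
        if np.hypot(c[0]-.64,c[1]-.15)<.07:
            q=q[(q[:,2]>.03)&(q[:,2]<.075)];L=(q-T[:3,3])@T[:3,:3]
            print(n,len(q),np.percentile(q[:,2],[5,50,95]).round(4),"tool",np.percentile(L,1,0).round(4),np.percentile(L,99,0).round(4))
im=np.hstack([a["pixels"][110:290,230:470],w["pixels"][::2,::2][:180]])
cv2.imwrite("pics/s2.png",cv2.resize(im,None,fx=1.4,fy=1.4)[:,:,::-1])
np.savez("c2.npz",P=P,Q=Q,W=W,T=T)
```

```text
[[-1.300e-03  2.285e-01  9.735e-01  6.414e-01]
 [-0.000e+00  9.735e-01 -2.285e-01  1.667e-01]
 [-1.000e+00 -3.000e-04 -1.200e-03  3.700e-02]
 [ 0.000e+00  0.000e+00  0.000e+00  1.000e+00]]
lid top (array([ 610.2, -124.6]), array([254.3, 251.5]), 77.84, [[460.0, -222.0], [706.0, -275.0], [760.0, -27.0], [514.0, 26.0]])
lid scene 11838 (array([ 609.4, -121.5]), array([256.9, 254.4]), 77.75, [[458.0, -220.0], [706.0, -274.0], [761.0, -23.0], [512.0, 31.0]])
top 244 [0.0454 0.0592 0.0633] tool [-0.0274 -0.0905 -0.027 ] [0.0027 0.047  0.0297]
scene 1412 [0.0346 0.0595 0.0627] tool [-0.027  -0.0874 -0.0284] [0.0063 0.0515 0.0303]
wrist 31471 [0.0573 0.0586 0.0596] tool [-0.023  -0.0241 -0.0286] [-0.0031  0.0524  0.0284]
```

View pics/s2.png

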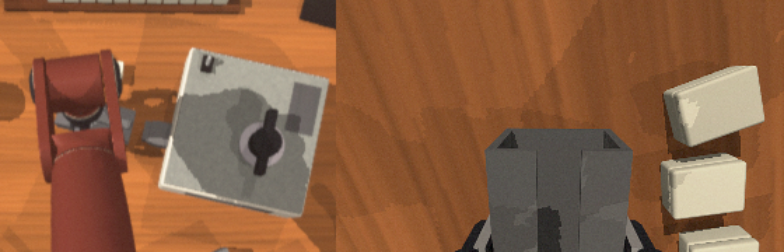

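The chute is held straight between the jaws (right half), clear of the tiles. In the left half the spigot is just right of it. I'll fit the spigot directly.

Run:
```python
import numpy as np
z=np.load("c2.npz");T=z["T"]
for ang in (76.9,77.5):
  t=np.radians(ang);y=np.array([np.cos(t),np.sin(t)]);x=np.array([y[1],-y[0]]);c=np.array([.609,-.1235])
  for n in "PQ":
    X=z[n].reshape(-1,3);L=np.c_[(X[:,:2]-c)@x,(X[:,:2]-c)@y,X[:,2]]
    s=L[(L[:,0]>-80)&(abs(L[:,0]+.03)<.04)&(L[:,1]>.137)&(L[:,1]<.165)&(L[:,2]>.038)&(L[:,2]<.047)]
    e=L[(abs(L[:,0]+.03)<.03)&(L[:,1]>.137)&(L[:,1]<.19)&(L[:,2]>.028)&(L[:,2]<.047)]
    f=L[(abs(L[:,0])<.1)&(abs(L[:,1]-.13)<.02)&(L[:,2]>.05)&(L[:,2]<.09)]
    print(ang,n,len(s),"x",np.percentile(s[:,0],[2,50,98]).round(4),"z",s[:,2].mean().round(4),"ymax",np.percentile(e[:,1],98).round(4),"face",len(f),np.median(f[:,1]).round(4), "slope deg",np.degrees(np.polyfit(f[:,0],f[:,1],1)[0]).round(2))
  print("TCP in shuffler",((T[:2,3]-c)@x).round(4),((T[:2,3]-c)@y).round(4))
```

```text
76.9 P 160 x [-0.0527 -0.0312 -0.01  ] z 0.0426 ymax 0.1762 face 144 0.1268 slope deg 0.61
76.9 Q 287 x [-0.0539 -0.0314 -0.0103] z 0.0432 ymax 0.1798 face 1125 0.1294 slope deg 0.69
TCP in shuffler -0.0342 0.29
77.5 P 160 x [-0.0511 -0.0291 -0.0085] z 0.0426 ymax 0.1766 face 143 0.127 slope deg 0.03
77.5 Q 289 x [-0.0523 -0.0299 -0.0087] z 0.0432 ymax 0.1802 face 1123 0.1294 slope deg 0.09
TCP in shuffler -0.0312 0.2903
```

Request:
{"name": "move_arm", "arguments": {"increments": [[[0.016, 0, 0.003, -0.008], [0.016, 0, 0, 0], [0, 0, 0, 0], [0, -0.02, 0, 0], [0, -0.02, 0, 0], [0, -0.02, 0, 0], [0, -0.02, 0, 0], [0, -0.012, 0, 0], [0, -0.012, 0, 0], [0, -0.012, 0, 0], [0, -0.012, 0, 0], [0, -0.012, 0, 0], [0, -0.012, 0, 0], [0, 0, 0, 0], [0, 0, 0, 0]]]}}

```text
t: 7.37
tool_pos: [0.635, 0.1287, 0.0293]
tool_rot: [0.172, 1.564, -0.172]
contact_force: [0.7, 0.3, -0.8]
opening: 0.0575
```

Request:
{"name": "move_arm", "arguments": {"increments": [[[0, 0, -0.003, 0], [0, -0.012, 0, 0], [0, -0.012, 0, 0], [0, -0.012, 0, 0], [0, -0.012, 0, 0], [0, -0.012, 0, 0], [0, -0.012, 0, 0], [0, -0.012, 0, 0], [0, -0.012, 0, 0], [0, -0.012, 0, 0], [0, 0, 0, 0], [0, 0, 0, 0]]]}}

```text
t: 8.37
tool_pos: [0.6284, 0.1024, 0.0293]
tool_rot: [0.172, 1.564, -0.172]
contact_force: [-0.1, 0.2, -1.1]
opening: 0.0574
```

Request:
{"name": "move_arm", "arguments": {"increments": [[[0, -0.006, 0, 0], [0, -0.006, 0, 0], [0, -0.006, 0, 0], [0, -0.006, 0, 0], [0, -0.006, 0, 0], [0, 0, 0, 0], [0, 0, 0, 0]]]}}

```text
t: 8.95
tool_pos: [0.6269, 0.096, 0.0295]
tool_rot: [0.173, 1.564, -0.171]
contact_force: [-0.1, 4.5, -1.4]
opening: 0.0572
```

Request:
{"name": "move_arm", "arguments": {"increments": [[[0, -0.005, 0, 0], [0, -0.005, 0, 0], [0, 0, 0, 0], [0, 0, 0, 0]]]}}

```text
t: 9.28
tool_pos: [0.6268, 0.096, 0.0298]
tool_rot: [0.176, 1.563, -0.167]
contact_force: [1.7, 12.5, -1.9]
opening: 0.0575
```

Request:
{"name": "move_arm", "arguments": {"increments": [[[0.004, 0, 0, 0], [0.003, 0.004, 0, 0], [0, 0, 0, 0], [0, 0, 0, 0]]]}}

```text
t: 9.62
tool_pos: [0.6272, 0.096, 0.0287]
tool_rot: [0.174, 1.563, -0.169]
contact_force: [0.4, 9.7, 2.3]
opening: 0.0575
```

Request:
{"name": "move_arm", "arguments": {"increments": [[[0, 0, 0, 0], [0, 0, 0, 0], [0, 0, 0, 0], [0, 0, 0, 0], [0, 0, 0, 0], [0, 0, 0, 0], [-0.1, 0, 0, 0], [-0.15, 0, 0, 0], [-0.15, 0, 0, 0], [-0.15, 0, 0, 0], [-0.15, 0, 0, 0], [-0.15, 0, 0, 0], [0, 0, 0, 0], [0, 0, 0, 0]]], "gripper": 0}}

```text
t: 10.78
tool_pos: [0.6282, 0.0937, 0.2444]
tool_rot: [0.172, 1.557, -0.171]
contact_force: [-0.0, -0.2, -0.9]
opening: 0.0854
```

Run:
```python
from h import *
T=tool();w=ctrl.get_image("wrist");W=cloud(w,T@w["tool_from_camera"])
b=ctrl.get_image("scene");Q=cloud(b);print(T.round(4))
t=np.radians(77.55);y=np.array([np.cos(t),np.sin(t)]);x=np.array([y[1],-y[0]]);c=np.array([.609,-.1235])
for n,X in (("w",W),("s",Q)):
    X=X.reshape(-1,3);L=np.c_[(X[:,:2]-c)@x,(X[:,:2]-c)@y,X[:,2]]
    q=L[(abs(L[:,0]+.03)<.05)&(L[:,1]>.125)&(L[:,1]<.32)&(L[:,2]>.045)&(L[:,2]<.056)]
    print(n,rect(q),q[:,2].mean(), "end y",np.percentile(q[:,1],[1,99]),"x",np.percentile(q[:,0],[1,99]))
cv2.imwrite("pics/s3.png",np.hstack([w["pixels"],b["pixels"]])[::1,:,::-1][:, :1280]); im=cv2.imread("pics/s3.png");cv2.imwrite("pics/s3.png",cv2.resize(im,(800,300)))
```

```text
[[ 0.0074  0.2172  0.9761  0.6282]
 [ 0.      0.9761 -0.2172  0.0937]
 [-1.      0.0016  0.0072  0.2444]
 [ 0.      0.      0.      1.    ]]
w (array([-29.9, 200.1]), array([141.4,  99.8]), 89.87, [[-80.0, 130.0], [20.0, 129.0], [20.0, 271.0], [-80.0, 271.0]]) 0.04969689868853573 end y [0.13010814 0.26984466] x [-0.0667218   0.00710521]
s (array([-29.7, 198.8]), array([144. ,  99.7]), 89.88, [[-80.0, 127.0], [20.0, 127.0], [20.0, 271.0], [-79.0, 271.0]]) 0.050993774945704604 end y [0.12853498 0.26931983] x [-0.06477019  0.00592438]
```

View pics/s3.png

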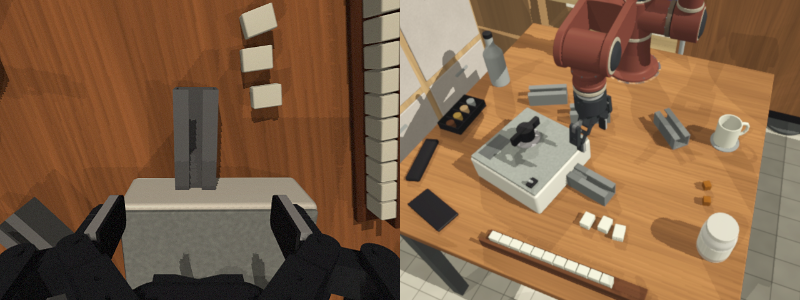

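The chute is flat and seated against the box: its far end is at 269.7 mm along the shuffler's y (nominal 270). The tiles and dice look unmoved. Next is the knob.

Request:
{"name": "move_arm", "arguments": {"increments": [[[0, -0.141, 0.005, 0], [0, -0.141, 0.005, 0], [0, -0.141, 0.005, 0], [0, -0.141, 0.005, 0], [0, -0.141, 0.005, 0], [0, -0.141, 0.005, 0], [0, -0.141, 0.004, 0], [0, 0, 0, -0.077], [0, 0, 0, -0.077], [0, 0, 0, -0.077], [0, 0, 0, -0.077], [0, 0, 0, -0.077], [0, 0, 0, -0.077], [0, 0, 0, -0.077], [0, 0, 0, -0.077], [0, 0, 0, -0.077], [0, 0, 0, -0.077], [0, 0, 0, -0.077], [0, 0, 0, -0.077], [0, 0, 0, -0.076]]]}}

```text
t: 12.55
tool_pos: [0.5799, -0.1485, 0.2368]
tool_rot: [-1.048, 1.305, 1.055]
contact_force: [0.7, 0.0, 0.6]
opening: 0.0854
```

Request:
{"name": "move_arm", "arguments": {"increments": [[[0, 0, 0, 0], [0, 0, 0, 0]]]}}

```text
t: 12.72
tool_pos: [0.5803, -0.1486, 0.2377]
tool_rot: [-1.042, 1.308, 1.047]
contact_force: [0.8, -0.2, -0.3]
opening: 0.085
```

Run:
```python
from h import *
T=tool();w=ctrl.get_image("wrist");W=cloud(w,T@w["tool_from_camera"]);print(T.round(4),ctrl.get_obs()["q"].round(2))
m=(w["depth"]>0)&(W[...,2]>.138)&(W[...,2]<.158)&(np.hypot(W[...,0]-.583,W[...,1]+.149)<.07)
L=(W[m]-T[:3,3])@T[:3,:3];print(len(L),np.percentile(L,[1,99],0).round(4),rect(W[m]))
hub=L[(abs(L[:,1])<.03)];print("hub z",np.percentile(hub[:,2],[.5,99.5]))
v=L[abs(L[:,2])>.014];print("hub y",np.percentile(v[:,1],[1,99]))
cv2.imwrite("pics/w4.png",w["pixels"][:,:,::-1])
```

```text
[[-3.600e-03 -9.755e-01  2.201e-01  5.803e-01]
 [ 1.400e-03  2.201e-01  9.755e-01 -1.486e-01]
 [-1.000e+00  3.800e-03  5.000e-04  2.377e-01]
 [ 0.000e+00  0.000e+00  0.000e+00  1.000e+00]] [-0.37 -0.    1.68 -0.    1.47 -1.72]
8752 [[ 0.0889 -0.0559 -0.0224]
 [ 0.0958  0.0551  0.0241]] (array([ 581.5, -148. ]), array([111.9,  51. ]), 6.81, [[523.0, -129.0], [529.0, -180.0], [640.0, -167.0], [634.0, -116.0]])
hub z [-0.02352473  0.02529257]
hub y [-0.02048922  0.01887842]
```

View pics/w4.png

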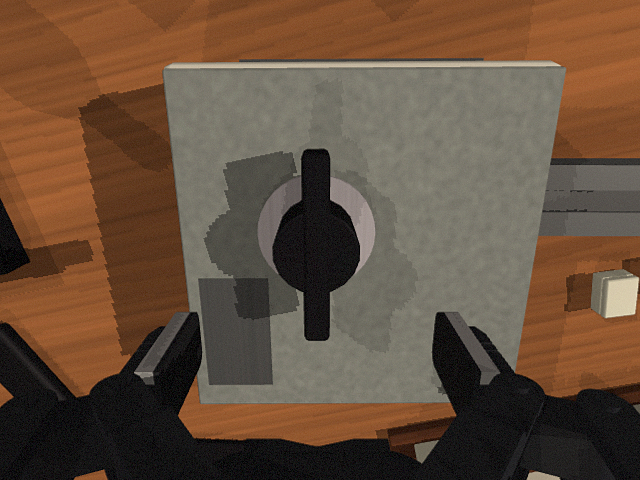

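The knob (centre about (245, 316), wing vertical in the image) is centred between the fingers to about 1 mm. I'll descend and grip the hub.

Request:
{"name": "move_arm", "arguments": {"increments": [[[0.1, -0.002, 0.003, 0], [0.1, 0, 0, 0], [0.1, 0, 0, 0], [0.08, 0, 0, 0], [0.03, 0, 0, 0], [0, 0, 0, 0], [0, 0, 0, 0]]]}}

```text
t: 13.35
tool_pos: [0.5819, -0.1483, 0.1377]
tool_rot: [-1.046, 1.305, 1.046]
contact_force: [0.8, -0.6, 0.1]
opening: 0.0853
```

Request:
{"name": "move_arm", "arguments": {"increments": [[[0, 0, 0, 0], [0, 0, 0, 0], [0, 0, 0, 0], [0, 0, 0, 0], [0, 0, 0, 0], [0, 0, 0, 0], [0, 0, 0, 0], [0, 0, 0, 0], [0, 0, 0, 0], [0, 0, 0, 0]]], "gripper": 1, "squeeze": 50}}

```text
t: 14.18
tool_pos: [0.5827, -0.1495, 0.14]
tool_rot: [-1.049, 1.305, 1.043]
contact_force: [-2.1, -3.6, 5.3]
opening: 0.0505
```

Request:
{"name": "move_arm", "arguments": {"increments": [[[0, 0, 0, 0.05], [0, 0, 0, 0.06], [0, 0, 0, 0.06], [0, 0, 0, 0.06], [0, 0, 0, 0.06], [0, 0, 0, 0.06], [0, 0, 0, 0.06], [0, 0, 0, 0.06], [0, 0, 0, 0.06], [0, 0, 0, 0.06], [0, 0, 0, 0.06], [0, 0, 0, 0.06], [0, 0, 0, 0.04], [0, 0, 0, 0.03], [0, 0, 0, 0]]]}}

```text
t: 15.43
tool_pos: [0.5821, -0.15, 0.14]
tool_rot: [-0.104, 1.568, 0.097]
contact_force: [-3.6, -4.8, 6.4]
opening: 0.0501
```

Run:
```python
from h import *
b=ctrl.get_image("scene");w=ctrl.get_image("wrist");o=ctrl.get_obs();print(o["wrist_torque"],o["contact_force"],tool().round(3))
cv2.imwrite("pics/s5.png",np.hstack([w["pixels"][160:480,100:500],cv2.resize(b["pixels"][150:310,100:300],(400,320))])[:,:,::-1])
```

```text
[-0.72226469  0.88608849  0.81127524] [-3.7001447  -3.2695375   6.70160745] [[ 0.    -0.129  0.992  0.582]
 [-0.004  0.992  0.129 -0.15 ]
 [-1.    -0.004 -0.     0.14 ]
 [ 0.     0.     0.     1.   ]]
```

View pics/s5.png

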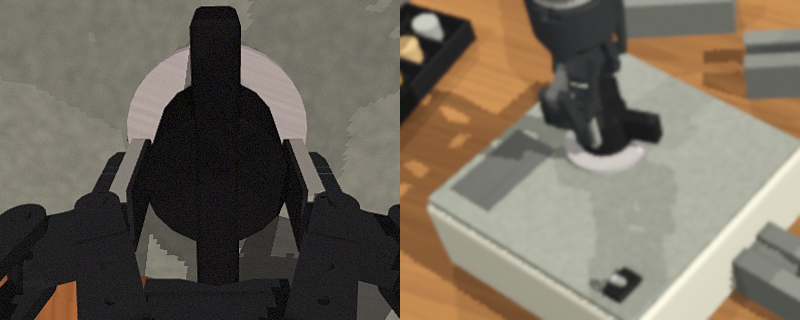

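The wing turned with the jaws by about 70°. The wrist moment of 0.8 N m is well above the spring's 0.16 N m, so the knob is on its stop. I'll hold it, then let go.

Request:
{"name": "move_arm", "arguments": {"increments": [[[0, 0, 0, 0], [0, 0, 0, 0], [0, 0, 0, 0], [0, 0, 0, 0], [0, 0, 0, 0], [0, 0, 0, 0], [0, 0, 0, 0], [0, 0, 0, 0], [0, 0, 0, 0], [0, 0, 0, 0], [0, 0, 0, 0], [0, 0, 0, 0], [0, 0, 0, 0]]]}}

```text
t: 16.62
tool_pos: [0.5821, -0.15, 0.14]
tool_rot: [-0.105, 1.568, 0.098]
contact_force: [-3.2, -4.1, 6.4]
opening: 0.0507
```

Request:
{"name": "move_arm", "arguments": {"increments": [[[0, 0, 0, 0], [0, 0, 0, 0], [0, 0, 0, 0], [0, 0, 0, 0], [0, 0, 0, 0], [0, 0, 0, -0.06], [0, 0, 0, -0.06], [0, 0, 0, -0.06], [0, 0, 0, -0.06], [0, 0, 0, -0.06], [0, 0, 0, -0.06], [0, 0, 0, -0.06], [0, 0, 0, -0.06], [0, 0, 0, -0.06], [0, 0, 0, -0.06], [0, 0, 0, -0.06], [0, 0, 0, -0.06], [0, 0, 0, -0.06], [0, 0, 0, 0], [0, 0, 0, 0]]], "gripper": 0}}

```text
t: 18.28
tool_pos: [0.5818, -0.1479, 0.1374]
tool_rot: [-1.044, 1.306, 1.045]
contact_force: [-0.6, 0.5, -0.1]
opening: 0.0851
```

Request:
{"name": "move_arm", "arguments": {"increments": [[[-0.08, 0, 0, 0], [-0.12, 0, 0, 0], [-0.12, 0, 0, 0], [-0.12, 0, 0, 0], [-0.1, 0, 0, 0], [0, 0, 0, 0], [0, 0, 0, 0]]]}}

```text
t: 18.87
tool_pos: [0.5828, -0.1485, 0.2751]
tool_rot: [-1.048, 1.303, 1.042]
contact_force: [-0.8, 0.8, -0.2]
opening: 0.0857
```

Run:
```python
from h import *
T=tool();w=ctrl.get_image("wrist");W=cloud(w,T@w["tool_from_camera"])
b=ctrl.get_image("scene");Q=cloud(b).reshape(-1,3)
t=np.radians(77.55);y=np.array([np.cos(t),np.sin(t)]);x=np.array([y[1],-y[0]]);c=np.array([.609,-.1235])
L=np.c_[(Q[:,:2]-c)@x,(Q[:,:2]-c)@y,Q[:,2]]
q=L[(abs(L[:,0]+.03)<.05)&(L[:,1]>.14)&(L[:,1]<.32)&(L[:,2]>.045)&(L[:,2]<.056)]
print("chute end",np.percentile(q[:,1],99),"x",np.percentile(q[:,0],[1,99]),"z",q[:,2].mean())
m=(w["depth"]>0)&(W[...,2]>.14)&(W[...,2]<.155);X=W[m];L=np.c_[(X[:,:2]-c)@x,(X[:,:2]-c)@y]-[-.02,-.03]
k=L[(np.hypot(*L.T)<.065)&(abs(L[:,0])>.032)];a,bb=k[k[:,0]<0].mean(0),k[k[:,0]>0].mean(0);print("wing rad",np.arctan2(*(bb-a)[::-1]))
cv2.imwrite("pics/s6.png",cv2.resize(np.hstack([w["pixels"],b["pixels"]]),(800,300))[:,:,::-1])
```

```text
chute end 0.2696864706772867 x [-0.05846324  0.00050753] z 0.050956250295256536
wing rad -0.00039779471334597455
```

View pics/s6.png

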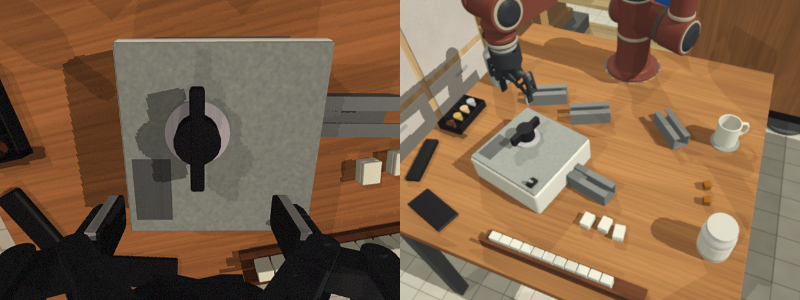

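The knob is back at rest, the chute is still fitted, the bystanders are in place, and the arm touches nothing.

```bash
python3 -c "
from station import ctrl
print(ctrl.finish_job())"
```

```text
the job is handed in; nothing more can be done
None
```

I fitted the chute onto the spigot and worked the start knob in the order you asked, then handed the job in at about 19 s of the 58 s allowed. The station gave no verdict.

- **Chute:** I took the farthest of the four look-alikes and pushed it on until it met the box, with a wrist force of about 12 N. My last camera check put its far end at 269.7 mm along the shuffler's +y, against 270 mm when home. It was centred at x ≈ -29 mm (nominal -30 mm), with its top at 50–51 mm, so it lies flat.
- **Knob:** I gripped the hub, turned it about 70° clockwise to its stop and held it there for over 1 s. I judged the stop from the turn angle and a wrist moment of about 0.8 N m, well above the spring's 0.16 N m, because the joint value itself can't be read. I then opened the jaws, followed the knob round with them open, and lifted clear. The wing measured 0.000 rad from rest.
- **Bystanders:** the tiles, dice, mug and coaster looked unmoved in the last picture; I did not measure them again.

The one disagreement was in the first measurement of the shuffler's angle: 76.9° from the top camera, against 77.8° in both later readings. I settled it at 77.55° by fitting the box face and spigot directly. No check failed.

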